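# Slide the profile plate out over the end of the tying caddy's ledge

### The arm

A 6-joint arm with a two-finger parallel gripper is mounted at the origin on the work surface. World frame = base frame: x ahead of the robot, y to its left, z up, the work surface at z = 0. Lengths are in m, angles in rad, forces in N, time in s.
With the tool pointing down it reaches from about 0.35 to 0.975 m from the base axis. Payload 4.9 kg.
Tool frame: the origin (TCP) lies on the front face of the gripper's body, between the roots of the fingers; the fingertips stand 73 mm ahead of it and the grasp point (between the pads) lies 54 mm ahead of it (tip_extent is the distance from the TCP to the fingertips, in m); y points along the fingers, x is the direction in which the jaws open and shut, and the axes are right-handed (so a half turn about y gives the same grasp; the last joint's range is limited). The gripper opens to 85 mm and grips with 20 to 120 N. Pads are 22 mm wide; open, the fingers measure 114 mm over their backs; the gripper's body (76 mm by 85 mm) begins 54 mm behind the grasp point. The pads swing forward as they close: fully open they stand 13 mm farther back than shut.
Start: joints at [1.222, 0.053, 1.613, -0, 1.476, -0.119], TCP at [0.142, 0.609, 0.304] pointing down, gripper open.
Joint ranges: [-3.01, 3.01], [-1.01, 2.22], [0.06, 2.58], [-1.02, 4.17], [0.09, 2.62], [-3.14, 3.14]. Speed limits (rad/s): [2.57, 2.57, 3.14, 3.14, 3.14, 3.14].

### API

Orientations are given as a unit quaternion [w, x, y, z].
In Python, from plant import state, grab_frame, camera_info, job_done, tip_extent gives the robot as it stands.
- The arm moves only by the tool carry_out, never from a script. Its argument "rows" is a list that holds one entry, the list of rows, each a list of 7 numbers: the turn, a rotation vector about the world's x, y, z as a fraction of full scale, then the shift along the world's x, y, z as a fraction of full scale, then the finger opening in mm, from 0 to 85.4. A call has 1 to 5 rows; each row shifts and turns the commanded pose from where the row before left it; what a row does not reach is not made up. Full scale, the value 1, is 40 mm for a shift and 4 degrees for a turn. A row lasts 1/10 s, in which the tool goes at most 50 mm and 8.59 degrees, less where a joint would pass 70% of its speed; a pose out of reach is approached as far as the arm can. A call with a number of a shift or a turn outside -1 to 1 is refused whole. A call with a gripper value outside its range is refused whole. The fingers move at their own pace and stop on an object; the grip force is fixed at half the most. Time passes only in rows, so rows that do not move let the fingers close. It gives the time, the measured TCP pose, the force and the opening at its end, in the units of the state.
- state(): the state, without advancing time (a new reading comes with each control period).
- grab_frame(name): name is "scene" or "top" or "wrist"; returns the picture (400x640x3 uint8, blue, green, red); there is no depth.
- camera_info(name): a dict with "intrinsics" (3x3 intrinsics, pixels), "xyz" and "rotation" of the camera in the world; the wrist camera has in their place "tool_from_camera" (4x4, takes a point from camera to tool coordinates, whose origin is the TCP and whose axes are the tool frame's). Camera axes: x right, y down, z forward; pixel columns grow to the right and rows downward; lengths in m; the calibration is good to about 2 mm. A picture is of the moment at which its call begins: read the wrist's pose just before it. camera_info takes no time and is no camera call.
- job_done(): hands the job in, once; it reports no verdict.
The state is a dict: "time": time; "joint_pos": joint angles; "joint_vel": joint speeds; "joint_efforts": joint torques, N m; "tool_pos": TCP position; "tool_rot": TCP orientation; "contact_force": force on the tool from outside, world axes, zero at the start; "ft_torque": the same for the moment, N m; "gripper_width": opening from 0.0 (shut) to 1.0 (fully open).
Only numpy, scipy, OpenCV 4.12 (cv2) and the standard library are available. Lean on these libraries where they do the work, as an engineer would, in place of code of your own. Each camera call takes 0.05 s, during which the arm holds its last target.

### The job

The white profile plate lies flat on the ledge of the fly-tying caddy, where nobody can get a fingernail under it. Push it with the fingertips back against the tool rack and along the rack until about a third of its length sticks out past the end of the ledge on the vise's side, its long edge still against the rack, ready for the tier to take by the edge. Only push it: do not lift it, tip it or let it fall, and leave everything else where it stands.

Things in the scene. Friction and masses are not known exactly. Their poses are not given: they have to be found in the camera images.
- caddy: Fixed two-drawer wooden box whose flat top is the ledge. Origin: at table height, midway along it; x points from the drawer fronts to the tool rack, y along the ledge, z up. The ledge's top is 60 mm above the table, y from -170 to +170 mm (both ends open, a 60 mm drop to the table), x from -76 mm (front edge, no lip) to +65 mm (front face of the tool rack).
- rack_foot (a point): Point on the caddy midway along the foot of the tool rack's front face, at the level of the ledge's top; axes as the caddy's. The rack is a straight wooden strip along the whole back of the ledge, 34 mm deep and 26 mm high; short tool handles standing in it reach 54 mm above the ledge.
- plate: Profile plate: loose flat white sheet, 150 mm long (its y), 100 mm wide (its x), 5 mm thick, about 0.1 kg, with two small dark screw heads near its -x long edge. Origin: centre of its underside. At the start it lies near the ledge's middle, long edge roughly along the ledge, a little askew (up to 7 degrees) and its centre up to 30 mm short of where it touches the rack.
- vise: Fixed pedestal fly-tying vise on the table beside one end of the caddy (either one), about 300 mm from the caddy's middle: dark steel base 140 x 90 x 12 mm, upright post, rotary head with tapered jaws, 200 mm high in all. Origin: centre of the base's underside. The end of the ledge on its side is the one to push the plate out over.
- spool_left: Loose thread spool, 24 mm across, 28 mm high, standing on the ledge near its front edge by the caddy's +y end. Origin: centre of its underside. Leave alone.
- spool_right: The same by the caddy's -y end. With the plate against the rack, about 10 mm stay free between plate and spool. Leave alone.
- stacker: Loose brass hair stacker, 34 mm across, 66 mm high, standing on the table in front of the caddy. Origin: centre of its underside. Leave alone.
- cement: Loose small bottle, 30 mm across, 55 mm high, on the table in front of the caddy. Origin: centre of its underside. Leave alone.
- scissors: Loose small scissors, about 95 mm long and 6 mm high, lying on the table in front of the caddy. Origin: near their middle, at the table. Leave alone.
- saucer: Loose white saucer, 150 mm across, 18 mm high, on the table beside the other end of the caddy, away from the vise. Origin: centre of its underside. Leave alone.
- tumbler: Loose empty glass, 76 mm across, 90 mm high, standing on the saucer. Origin: centre of its underside. Leave alone.
Things that resemble listed ones, but are neither listed nor needed, are in the scene too. Of the things that look like the plate, the middle-sized one is meant.

How it is judged:
At the end, for the whole second after the job is handed in: The plate lies flat and still on the ledge, 37 to 62 mm of its 150 mm length (about a third) sticking out past the end on the vise's side; it is parallel to the rack within 4 degrees and its back edge within about 7 mm of the rack; the bystanders stand within 20 mm of where they were (((y of vise in the frame of caddy above 0 m and y of plate in the frame of caddy between 0.132 and 0.157 m) or (y of vise in the frame of caddy below 0 m and y of plate in the frame of caddy between -0.157 and -0.132 m)) and x of plate in the frame of caddy above 0.008 m and angle between the x axis of plate and the x axis of caddy, either way round below 0.07 rad and z of plate in the frame of caddy between 0.057 and 0.063 m and angle between plate's own z axis and vertical below 0.04 rad and linear speed of plate below 0.01 m/s and distance of each of spool_left, spool_right, stacker, cement, scissors, saucer, tumbler from where it was at the start of the episode below 0.02 m); the robot touches nothing.
It fails at once if the plate is lifted off the ledge (by more than 10 mm) (z of plate in the frame of caddy above 0.07 m).
It fails at once if the plate is tipped (over 9 degrees) or falls off the ledge (angle between plate's own z axis and vertical above 0.157 rad or z of plate in the frame of caddy below 0.05 m).
It fails at once if the arm or the gripper's body, not the fingers, pushes the plate (contact force between the arm and plate above 2 N).
It fails at once if a bystander is shoved by more than 20 mm (distance of any of spool_left, spool_right, stacker, cement, scissors, saucer, tumbler from where it was at the start of the episode above 0.02 m).
It fails at once if a spool, the stacker, the bottle or the glass is tipped over (angle between any of spool_left, spool_right, stacker, cement, tumbler's own z axis and vertical above 0.5 rad).
It also fails if it takes over 58 s, if anything falls off the work surface, if the arm or the gripper's body presses on something with over 40 N, if the wrist force passes 120 N, or if a joint passes its speed limit or range.

## Working session

There is one attempt and no reset: what is moved stays moved. The work goes in short steps, Python scripts to look and compute and a tool call to move; the robot and the scene stay as the last step left them, time stands still between calls to the robot, and variables do not carry over. Pictures are saved under pics/ and viewed, and the job is handed in when it is done.

Besides the shell and the picture viewer there is one more tool, called after ">>>" by a JSON object that holds its "api" and its "payload". carry_out: Moves the arm, as the interface text tells. Shift numbers are shares of 40 mm and turn numbers shares of 4 degrees, none past 1 either way. Its arguments: {"type":"object","properties":{"rows":{"type":"array"}},"required":["rows"]}

```bash
ls; mkdir -p pics
cat > h.py <<'E'
import numpy as np, cv2
from plant import state, grab_frame, camera_info, job_done, tip_extent
def ray(ci,u,v):
    K=np.array(ci['intrinsics']);R=np.array(ci['rotation']);
    if R.shape!=(3,3):
        from scipy.spatial.transform import Rotation as Ro
        R=Ro.from_quat(np.r_[R[1:],R[0]]).as_matrix()
    d=R@np.linalg.solve(K,[u,v,1.]);return np.array(ci['xyz']),d
def pt(ci,u,v,z):
    o,d=ray(ci,u,v);return o+d*(z-o[2])/d[2]
E
python3 - <<'E'
from h import *
for n in ['scene','top']:
    im=grab_frame(n);cv2.imwrite(f'pics/{n}0.png',im);print(n,camera_info(n))
s=state();print(s['time'],s['tool_pos'],s['tool_rot'],s['gripper_width'],s['contact_force'])
print(camera_info('wrist'), tip_extent if not callable(tip_extent) else tip_extent())
E
```

```text
pics
scene {'intrinsics': array([[375.26491932,   0.        , 318.03611931],
       [  0.        , 375.26491932, 199.87820408],
       [  0.        ,   0.        ,   1.        ]]), 'xyz': array([ 0.78323808, -0.47149388,  0.64720256]), 'rotation': array([-0.37796724,  0.88584772,  0.24935154, -0.10118498])}
top {'intrinsics': array([[481.24104165,   0.        , 321.16391646],
       [  0.        , 481.24104165, 193.7818834 ],
       [  0.        ,   0.        ,   1.        ]]), 'xyz': array([0.19425256, 0.03077233, 1.2858192 ]), 'rotation': array([ 0.07169628, -0.67498782,  0.73002569, -0.07945802])}
0.1 [0.14221129 0.60816023 0.30275885] [-0.55368168  0.55438158  0.4387971  -0.43994859] 1.0001301671401672 [-0.11466265 -0.39188271 -0.14869941]
{'intrinsics': array([[330.4152214 ,   0.        , 320.83939657],
       [  0.        , 330.4152214 , 199.42118703],
       [  0.        ,   0.        ,   1.        ]]), 'tool_from_camera': array([[ 9.99998487e-01,  1.32906399e-03, -1.12262353e-03,
        -8.17767132e-04],
       [ 1.44360955e-03, -2.73786662e-01,  9.61789363e-01,
        -7.00128095e-02],
       [ 9.70920255e-04, -9.61789529e-01, -2.73788167e-01,
         6.93133045e-02],
       [ 0.00000000e+00,  0.00000000e+00,  0.00000000e+00,
         1.00000000e+00]])} 0.0726
```

View pics/scene0.png

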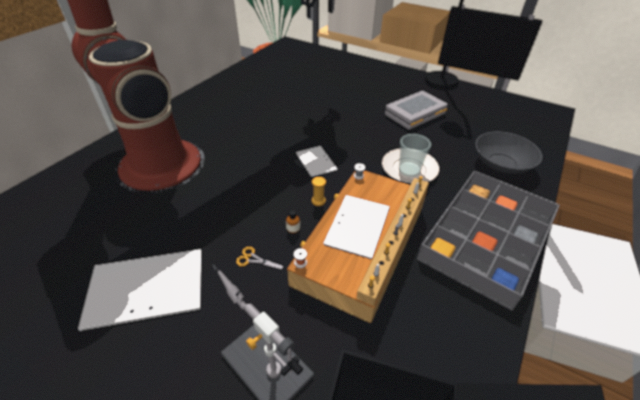

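View pics/top0.png

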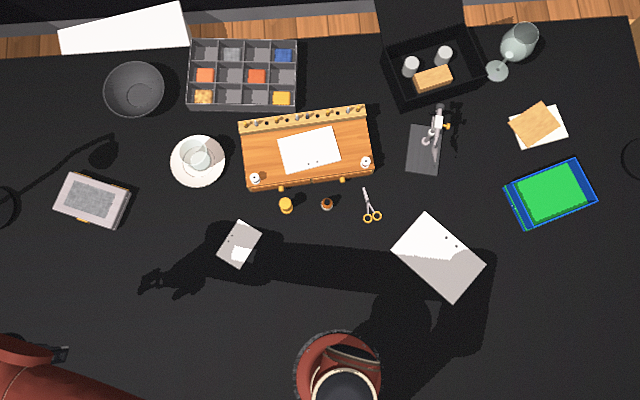

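The top view shows three plate-like sheets: small (239,244), large (438,258), and middle-sized on the ledge (309,149). The last one is the target. The vise (425,145) is on the right, so on the -y side. I'll check this in a close crop.

Run:
```python
from h import *
im=cv2.imread('pics/top0.png')
c=im[85:215,225:465];cv2.imwrite('pics/crop0.png',cv2.resize(c,None,fx=3.3,fy=3.3,interpolation=cv2.INTER_CUBIC))
ci=camera_info('top')
hsv=cv2.cvtColor(im,cv2.COLOR_BGR2HSV)
m=((hsv[...,1]<50)&(hsv[...,2]>170)).astype(np.uint8)
r=np.zeros_like(m);r[115:182,265:350]=1
cs,_=cv2.findContours(m*r,cv2.RETR_EXTERNAL,cv2.CHAIN_APPROX_NONE)
k=max(cs,key=cv2.contourArea)
P=np.array([pt(ci,u,v,0.065)[:2] for u,v in k[:,0]],np.float32)*1000
print('plate px',cv2.minAreaRect(k),'world',cv2.minAreaRect(P),cv2.boxPoints(cv2.minAreaRect(P)))
m=((hsv[...,0]>5)&(hsv[...,0]<25)&(hsv[...,1]>90)&(hsv[...,2]>60)).astype(np.uint8)
m=m|((hsv[...,1]<50)&(hsv[...,2]>170)).astype(np.uint8)
r=np.zeros_like(m);r[95:200,232:380]=1
m=cv2.morphologyEx(m*r,cv2.MORPH_CLOSE,np.ones((5,5)))
cs,_=cv2.findContours(m,cv2.RETR_EXTERNAL,cv2.CHAIN_APPROX_NONE);k=max(cs,key=cv2.contourArea)
print(cv2.minAreaRect(k),cv2.approxPolyDP(cv2.convexHull(k),3,True)[:,0].tolist())
```

```text
plate px ((308.7239074707031, 149.44158935546875), (36.64324951171875, 57.21563720703125), 75.37911987304688) world ((581.7944946289062, 30.377166748046875), (101.0784683227539, 150.89842224121094), 10.672106742858887) [[518.15717   95.16207 ]
 [546.10175  -53.126278]
 [645.4318   -34.407738]
 [617.48724  113.880615]]
((306.2499694824219, 149.25), (76.08467864990234, 129.9662322998047), 81.8698959350586) [[364, 104], [374, 164], [372, 173], [344, 182], [283, 191], [253, 192], [246, 187], [238, 121]]
```

View pics/crop0.png

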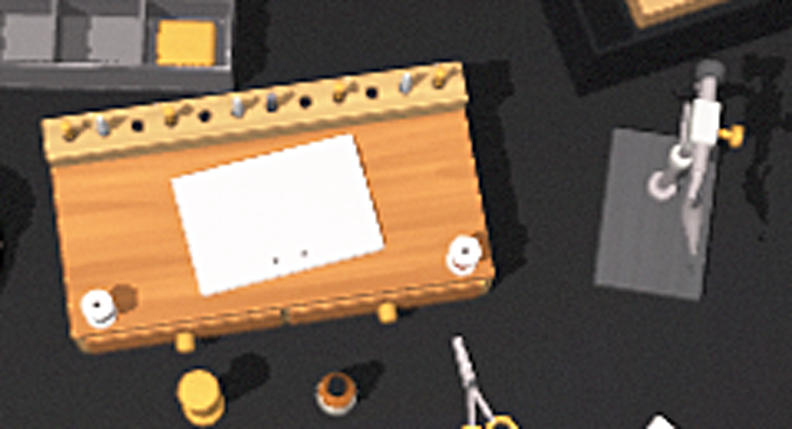

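Run:
```python
from h import *
im=cv2.imread('pics/top0.png')
c=im[98:140,232:304];cv2.imwrite('pics/z1.png',cv2.resize(c,None,fx=11,fy=11,interpolation=cv2.INTER_NEAREST))
c=im[95:185,320:392];cv2.imwrite('pics/z2.png',cv2.resize(c,None,fx=6.5,fy=6.5,interpolation=cv2.INTER_NEAREST))
```

```text
(no output)
```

View pics/z1.png

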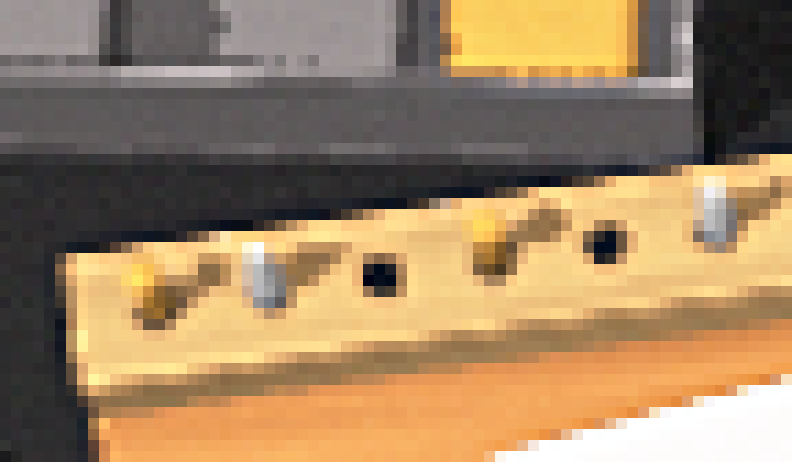

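View pics/z2.png

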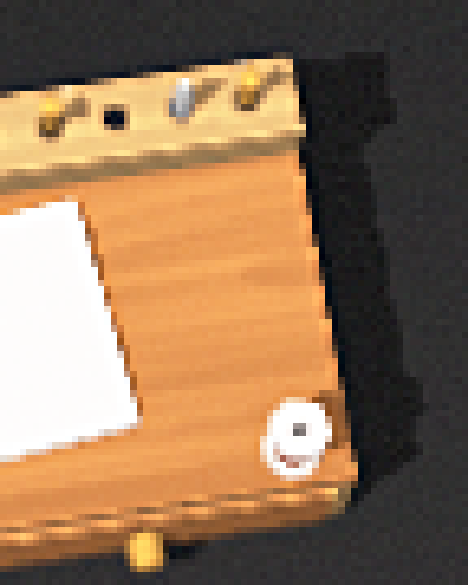

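Run:
```python
from h import *
im=cv2.imread('pics/top0.png').astype(float)
ci=camera_info('top')
sat=im[...,2]-im[...,0]  # R-B
for u in (250,300,355):
    v0=int(round(136-(u-241)*17.6/125)); print(u,[(v,im[v,u].astype(int).tolist()) for v in range(v0-5,v0+4)])
# foot line: subpixel max gradient of R near prior
pts=[]
for u in range(244,364):
    p=136-(u-241)*17.6/125; v=np.arange(int(p)-3,int(p)+5)
    g=np.diff(im[v,u,2]); 
    k=np.argmax(g); gg=np.clip(g[max(0,k-1):k+2],0,None); vv=(v[:-1]+.5)[max(0,k-1):k+2]
    pts.append((u,(gg*vv).sum()/gg.sum()))
pts=np.array(pts);a=np.polyfit(*pts.T,1);r=pts[:,1]-np.polyval(a,pts[:,0]);ok=abs(r)<.8;a=np.polyfit(*pts[ok].T,1);print(a,ok.sum(),r[ok].std())
A,B=[pt(ci,u,np.polyval(a,u),.06)*1000 for u in (241,366)]
d=(A-B)[:2];d/=np.linalg.norm(d);print('foot',A,B,'yaw',np.degrees(np.arctan2(-d[0],d[1])))
# right end line
pts=[]
for v in range(122,160):
    p=366.5+(v-118.4)*8/50; u=np.arange(int(p)-4,int(p)+6)
    g=-np.diff(im[v,u,2]);k=np.argmax(g);sl=slice(max(0,k-1),k+2);gg=np.clip(g[sl],0,None)
    pts.append((v,(gg*(u[:-1]+.5)[sl]).sum()/gg.sum()))
pts=np.array(pts);b=np.polyfit(*pts.T,1);print(b,(pts[:,1]-np.polyval(b,pts[:,0])).std())
C,D=[pt(ci,np.polyval(b,v),v,.06)*1000 for v in (119,167)];print('R end',C,D, np.degrees(np.arctan2(C[1]-D[1],C[0]-D[0])))
# left end
pts=[]
for v in range(140,180):
    p=241+(v-136)*5/51; u=np.arange(int(p)-5,int(p)+6)
    g=np.diff(im[v,u,2]);k=np.argmax(g);sl=slice(max(0,k-1),k+2);gg=np.clip(g[sl],0,None)
    pts.append((v,(gg*(u[:-1]+.5)[sl]).sum()/gg.sum()))
pts=np.array(pts);b=np.polyfit(*pts.T,1);print(b,(pts[:,1]-np.polyval(b,pts[:,0])).std())
C,D=[pt(ci,np.polyval(b,v),v,.06)*1000 for v in (136,185)];print('L end',C,D, np.degrees(np.arctan2(C[1]-D[1],C[0]-D[0])))
for n,u,v,z in [('spoolR',225+463/3.3,85+248/3.3,.088),('spoolL',225+97/3.3,85+302/3.3,.088),('post',225+665/3.3,85+183/3.3,.1),('visebase',225+655/3.3,85+215/3.3,.012)]: print(n,pt(ci,u,v,z)*1000)
```

```text
250 [(130, [141, 217, 252]), (131, [122, 185, 235]), (132, [82, 124, 161]), (133, [71, 110, 141]), (134, [83, 134, 191]), (135, [88, 158, 238]), (136, [88, 158, 238]), (137, [86, 157, 236]), (138, [92, 169, 243])]
300 [(123, [132, 205, 247]), (124, [103, 155, 205]), (125, [82, 123, 159]), (126, [80, 125, 157]), (127, [79, 128, 178]), (128, [80, 142, 224]), (129, [85, 152, 233]), (130, [94, 167, 242]), (131, [92, 171, 246])]
355 [(115, [135, 204, 246]), (116, [119, 182, 233]), (117, [90, 137, 176]), (118, [82, 126, 157]), (119, [80, 123, 166]), (120, [83, 147, 229]), (121, [92, 165, 242]), (122, [95, 170, 245]), (123, [93, 170, 245])]
[-1.40306680e-01  1.69283891e+02] 120 0.12804344810065502
foot [636.10396005 208.01188928  60.        ] [ 659.68694042 -130.50369129   60.        ] yaw 3.985121261454251
[1.67197418e-01 3.45964283e+02] 0.5135003770531448
R end [ 656.67429655 -129.82865143   60.        ] [ 521.43451664 -137.77324587   60.        ] 3.361948704827013
[1.22273432e-01 2.23377832e+02] 0.1471752050410215
L end [634.81980354 210.72397168  60.        ] [498.92074557 200.86149492  60.        ] 4.15079686060045
spoolR [ 533.95670264 -113.64389582   88.        ]
spoolL [512.64843578 174.48823253  88.        ]
post [ 570.93168441 -275.22268976  100.        ]
visebase [ 571.60373192 -286.05728486   12.        ]
```

```bash
cat >> h.py <<'E'
from scipy.spatial.transform import Rotation as Ro
YAW=np.radians(4.0); O=np.array([582.,36.,0]); RC=Ro.from_euler('z',YAW).as_matrix()
def c2w(x,y,z=0): return O+RC@[x,y,z]
def w2c(p): return RC.T@(np.array(p)-O)
def tool():
    s=state();q=s['tool_rot'];R=Ro.from_quat(np.r_[q[1:],q[0]]).as_matrix();return s,np.array(s['tool_pos'])*1000,R
def rep():
    s,p,R=tool();print('t',round(s['time'],2),'tcp',p.round(1),'caddy',w2c(p).round(1),'jaw deg(caddy)',round(np.degrees(np.arctan2(R[1,0],R[0,0]))-4,2),'ydir',R[:,1].round(3),'F',np.round(s['contact_force'],1),'w',round(s['gripper_width'],3))
E
python3 - <<'E'
from h import *
rep();s,p,R=tool();print(R.round(3),s['joint_pos'])
for q in [(-78,-5,),(-46,-5),(15,5)]:print(c2w(*q))
E
```

```text
t 0.1 tcp [142.2 608.2 302.8] caddy [-398.8  601.4  302.8] jaw deg(caddy) 72.83 ydir [-0.001 -0.002 -1.   ] F [-0.1 -0.4 -0.1] w 1.0
[[ 0.228 -0.001 -0.974]
 [ 0.974 -0.002  0.228]
 [-0.002 -1.     0.   ]] [ 1.22199822e+00  5.33210857e-02  1.61417046e+00  1.02682650e-05
  1.47600674e+00 -1.18975959e-01]
[504.53878645  25.5711748    0.        ]
[536.46083606  27.80338196   0.        ]
[596.61467839  42.03416736   0.        ]
```

>>> {"api": "carry_out", "payload": {"rows": [[[0,0,0.287,0.598,-0.977,0,85.4],[0,0,0.287,0.598,-0.977,0,85.4],[0,0,0.287,0.598,-0.977,0,85.4],[0,0,0.287,0.598,-0.977,0,85.4],[0,0,0.287,0.598,-0.977,0,85.4]]]}}

```text
time: 0.6
tool_pos: [0.2623, 0.4114, 0.3033]
tool_rot: [-0.531, 0.531, 0.467, -0.467]
contact_force: [0.4, 0.6, 0.2]
gripper_width: 1.004
```

>>> {"api": "carry_out", "payload": {"rows": [[[0,0,0.287,0.598,-0.977,0,85.4],[0,0,0.287,0.598,-0.977,0,85.4],[0,0,0.287,0.598,-0.977,0,85.4],[0,0,0.287,0.598,-0.977,0,85.4],[0,0,0.287,0.598,-0.977,0,85.4]]]}}

```text
time: 1.1
tool_pos: [0.3819, 0.216, 0.3036]
tool_rot: [0.507, -0.507, -0.493, 0.493]
contact_force: [-0.1, 0.4, 0.0]
gripper_width: 1.001
```

>>> {"api": "carry_out", "payload": {"rows": [[[0,0,0.287,0.598,-0.977,0,85.4],[0,0,0.287,0.598,-0.977,0,85.4],[0,0,0.287,0.598,-0.977,0,85.4],[0,0,0.287,0.598,-0.977,0,85.4],[0,0,0,0,0,0,85.4]]]}}

```text
time: 1.6
tool_pos: [0.4788, 0.0574, 0.3034]
tool_rot: [0.488, -0.489, -0.511, 0.512]
contact_force: [0.8, 0.1, -0.1]
gripper_width: 1.0
```

Run:
```python
from h import *
rep();cv2.imwrite('pics/w1.png',grab_frame('wrist'));rep()
```

```text
t 1.6 tcp [478.8  57.4 303.4] caddy [-101.5   28.6  303.4] jaw deg(caddy) 88.56 ydir [-0.    -0.001 -1.   ] F [ 0.8  0.1 -0.1] w 1.0
t 1.65 tcp [477.8  59.3 303.3] caddy [-102.3   30.5  303.3] jaw deg(caddy) 88.65 ydir [-0.002  0.    -1.   ] F [ 0.2  0.1 -0.3] w 1.003
```

View pics/w1.png

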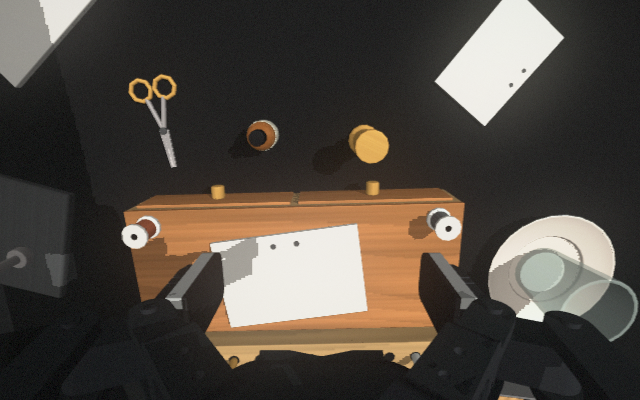

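The wrist view shows the plate with corners at about (211,243), (357,224), (367,310) and (231,327), and the ledge's front corners at (127,212) and (463,204). I'll cross-check the frame estimate with these.

```bash
cat >> h.py <<'E'
def wpt(u,v,z):
    s,p,R=tool();ci=camera_info('wrist');T=np.array(ci['tool_from_camera'])
    o=p/1000+R@T[:3,3];d=R@T[:3,:3]@np.linalg.solve(np.array(ci['intrinsics']),[u,v,1.])
    return (o+d*(z-o[2])/d[2])*1000
E
python3 - <<'E'
from h import *
for n,u,v,z in [('fr',127,212,.06),('fl',463,204,.06),('footL',455,327,.06),('footR',150,331,.06),('p',211,243,.065),('p',357,224,.065),('p',367,310,.065),('p',231,327,.065),('sr',134,237,.088),('sl',448,229,.088)]: print(n,wpt(u,v,z).round(1),w2c(wpt(u,v,z)).round(1))
E
```

```text
fr [ 519.2 -133.3   60. ] [ -74.5 -164.5   60. ]
fl [495.  199.7  60. ] [-75.4 169.4  60. ]
footL [636.4 214.2  60. ] [ 66.7 174.   60. ]
footR [ 657.8 -123.4   60. ] [  64.5 -164.3   60. ]
p [546.4 -49.4  65. ] [-41.5 -82.7  65. ]
p [519.1  96.   65. ] [-58.5  64.2  65. ]
p [616.1 114.2  65. ] [39.5 75.6 65. ]
p [644.4 -31.9  65. ] [ 57.5 -72.1  65. ]
sr [ 533.5 -112.7   88. ] [ -58.8 -145.    88. ]
sl [511.8 177.   88. ] [-60.2 145.5  88. ]
```

>>> {"api": "carry_out", "payload": {"rows": [[[0,0,0.34,0.57,-0.85,0,85.4],[0,0,0,0,0,-0.97,85.4],[0,0,0,0,0,-0.97,85.4],[0,0,0,0,0,-0.97,85.4],[0,0,0,0,0,-0.97,85.4]]]}}

```text
time: 2.15
tool_pos: [0.4993, 0.0285, 0.1472]
tool_rot: [-0.481, 0.481, 0.519, -0.518]
contact_force: [-0.8, -0.4, -0.0]
gripper_width: 1.001
```

>>> {"api": "carry_out", "payload": {"rows": [[[0,0,0,0,0,0,85.4]]]}}

```text
time: 2.25
tool_pos: [0.4953, 0.0288, 0.1423]
tool_rot: [0.484, -0.477, -0.516, 0.521]
contact_force: [-0.7, -0.6, -0.1]
gripper_width: 0.998
```

Run:
```python
from h import *
rep();cv2.imwrite('pics/w2.png',grab_frame('wrist'));cv2.imwrite('pics/s2.png',cv2.resize(grab_frame('scene')[140:320,230:450],None,fx=3.5,fy=3.2,interpolation=cv2.INTER_CUBIC))
```

```text
t 2.25 tcp [495.3  28.8 142.3] caddy [-87.   -1.1 142.3] jaw deg(caddy) 90.34 ydir [-0.013  0.001 -1.   ] F [-0.7 -0.6 -0.1] w 0.998
```

View pics/w2.png

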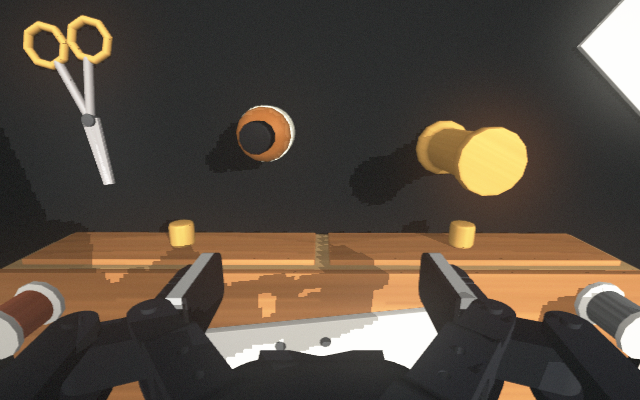

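View pics/s2.png

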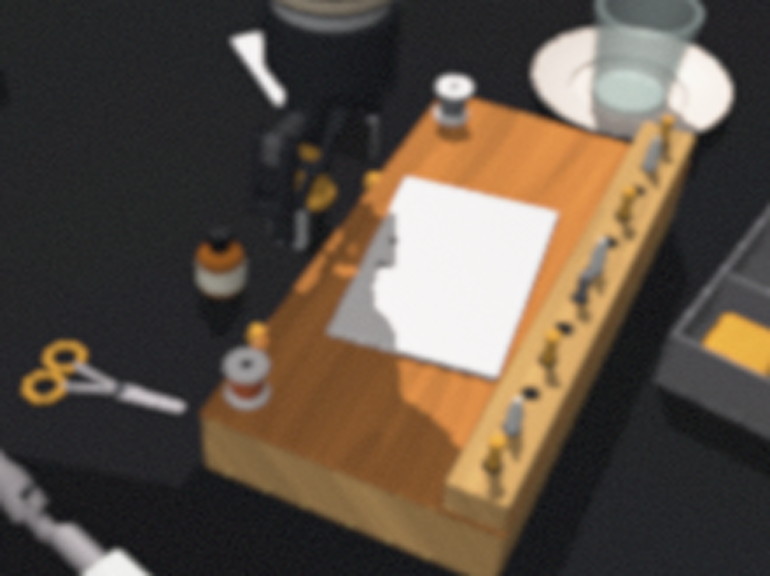

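Run:
```python
from h import *
ci=camera_info('top')
for n,u,v,z in [('stk',285,206,.04),('cem',326.5,204,.04)]: print(n,w2c(pt(ci,u,v,z)*1000).round(1))
for n,u,v,z in [('stktop',486,161,.066),('cemtop',257,137,.055),('plate front L',435,308,.065),('plate fr',218,328,.065),('ledge front',320,268,.06)]: print(n,w2c(wpt(u,v,z)).round(1))
# finger tips in camera: depth of pad ends
s,p,R=tool();T=np.array(camera_info('wrist')['tool_from_camera']);K=np.array(camera_info('wrist')['intrinsics'])
for e in (.055,.06,.066,.0726,.08):
  for zz in (-.011,.011):
    for x in (.0427,.057):
      q=T[:3,:3].T@(np.array([x,e,zz])-T[:3,3]); q=K@q; print(e,zz,x,(q[:2]/q[2]).round(0))
```

```text
stk [-137.8   77.6   40. ]
cem [-148.6  -31.3   40. ]
stktop [-128.2   73.6   66. ]
cemtop [-137.5  -34.5   55. ]
plate front L [-49.1  58.2  65. ]
plate fr [-35.8 -58.5  65. ]
ledge front [-69.6  -3.3  60. ]
0.055 -0.011 0.0427 [422. 300.]
0.055 -0.011 0.057 [455. 300.]
0.055 0.011 0.0427 [427. 253.]
0.055 0.011 0.057 [461. 253.]
0.06 -0.011 0.0427 [419. 294.]
0.06 -0.011 0.057 [451. 294.]
0.06 0.011 0.0427 [423. 248.]
0.06 0.011 0.057 [457. 248.]
0.066 -0.011 0.0427 [415. 287.]
0.066 -0.011 0.057 [446. 287.]
0.066 0.011 0.0427 [419. 243.]
0.066 0.011 0.057 [451. 243.]
0.0726 -0.011 0.0427 [411. 279.]
0.0726 -0.011 0.057 [441. 280.]
0.0726 0.011 0.0427 [415. 237.]
0.0726 0.011 0.057 [446. 237.]
0.08 -0.011 0.0427 [408. 272.]
0.08 -0.011 0.057 [436. 272.]
0.08 0.011 0.0427 [411. 231.]
0.08 0.011 0.057 [440. 231.]
```

Run:
```python
from h import *
rep()
```

```text
t 2.35 tcp [499.5  28.3 148.7] caddy [-82.8  -2.  148.7] jaw deg(caddy) 90.33 ydir [-0.002  0.    -1.   ] F [ 0.7 -1.1  0.7] w 1.0
```

>>> {"api": "carry_out", "payload": {"rows": [[[0,0,0,0,0,0,85.4],[0,0,0,0,0,0,85.4]]]}}

```text
time: 2.55
tool_pos: [0.5017, 0.0276, 0.1517]
tool_rot: [-0.48, 0.482, 0.519, -0.517]
contact_force: [0.1, 0.2, 0.0]
gripper_width: 1.002
```

Run:
```python
from h import *
rep()
print(w2c(wpt(320,268,.06)).round(1))
```

```text
t 2.55 tcp [501.7  27.6 151.7] caddy [-80.7  -2.8 151.7] jaw deg(caddy) 90.29 ydir [ 0.005 -0.    -1.   ] F [0.1 0.2 0. ] w 1.002
[-65.3  -4.2  60. ]
```

>>> {"api": "carry_out", "payload": {"rows": [[[0,0,0,0,0,0,85.4],[0,0,0,0,0,0,85.4],[0,0,0,0,0,0,85.4],[0,0,0,0,0,0,85.4]]]}}

```text
time: 2.95
tool_pos: [0.5001, 0.0274, 0.1489]
tool_rot: [-0.481, 0.481, 0.518, -0.518]
contact_force: [0.3, 0.7, 0.2]
gripper_width: 0.994
```

Run:
```python
from h import *
rep();cv2.imwrite('pics/w3.png',grab_frame('wrist'))
```

```text
t 2.95 tcp [500.1  27.4 148.9] caddy [-82.3  -2.9 148.9] jaw deg(caddy) 90.26 ydir [ 0.  0. -1.] F [0.3 0.7 0.2] w 0.994
```

View pics/w3.png

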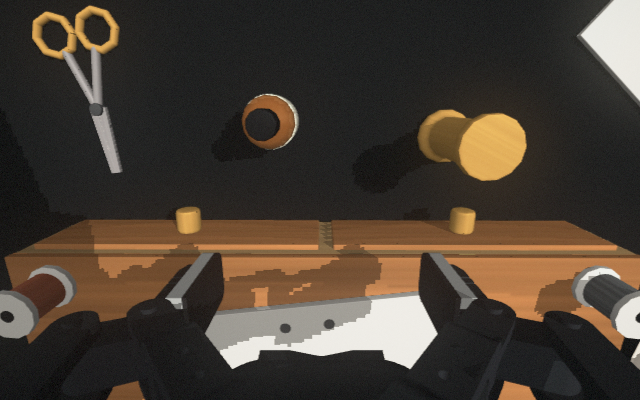

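>>> {"api": "carry_out", "payload": {"rows": [[[0,0,0,0.12,-0.05,-0.1,85.4],[0,0,0,0,0,-0.12,85.4],[0,0,0,0,0,-0.1,85.4],[0,0,0,0,0,0,85.4],[0,0,0,0,0,0,85.4]]]}}

```text
time: 3.5
tool_pos: [0.5046, 0.0255, 0.1355]
tool_rot: [0.481, -0.481, -0.518, 0.518]
contact_force: [0.2, -1.1, 0.3]
gripper_width: 1.001
```

>>> {"api": "carry_out", "payload": {"rows": [[[0,0,0,0,0,-0.08,85.4],[0,0,0,0,0,-0.08,85.4],[0,0,0,0,0,0,85.4],[0,0,0,0,0,0,85.4]]]}}

```text
time: 3.9
tool_pos: [0.5047, 0.0254, 0.1294]
tool_rot: [0.481, -0.481, -0.518, 0.518]
contact_force: [-0.6, -0.2, -0.3]
gripper_width: 0.999
```

Run:
```python
from h import *
rep();cv2.imwrite('pics/w4.png',grab_frame('wrist'))
cv2.imwrite('pics/s4.png',cv2.resize(grab_frame('scene')[140:320,230:450],None,fx=3.5,fy=3.2,interpolation=cv2.INTER_CUBIC))
```

```text
t 3.9 tcp [504.7  25.4 129.4] caddy [-77.8  -5.1 129.4] jaw deg(caddy) 90.26 ydir [-0.  0. -1.] F [-0.6 -0.2 -0.3] w 0.999
```

View pics/w4.png

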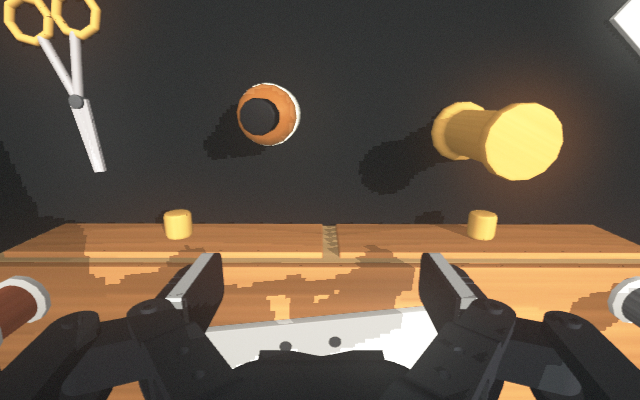

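View pics/s4.png

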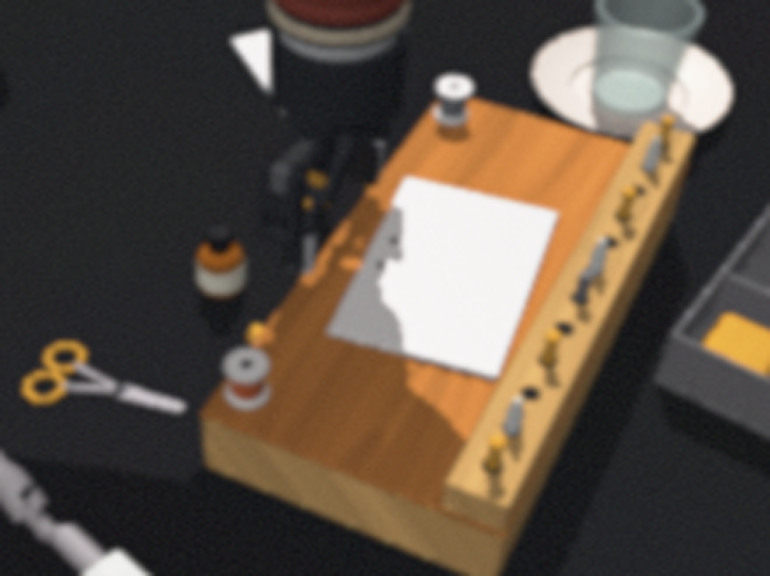

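>>> {"api": "carry_out", "payload": {"rows": [[[0,0,0,0,0,-0.05,85.4],[0,0,0,0,0,-0.05,85.4],[0,0,0,0,0,0,85.4],[0,0,0,0,0,0,85.4]]]}}

```text
time: 4.4
tool_pos: [0.5047, 0.0254, 0.1254]
tool_rot: [0.481, -0.481, -0.518, 0.518]
contact_force: [-0.5, -0.5, 0.0]
gripper_width: 1.003
```

>>> {"api": "carry_out", "payload": {"rows": [[[0,0,0,0,0,-0.05,85.4],[0,0,0,0,0,0,85.4],[0,0,0,0,0,0,85.4]]]}}

```text
time: 4.7
tool_pos: [0.5048, 0.0254, 0.1234]
tool_rot: [0.481, -0.481, -0.518, 0.518]
contact_force: [-0.4, -0.7, 1.1]
gripper_width: 1.0
```

>>> {"api": "carry_out", "payload": {"rows": [[[0,0,0,0,0,-0.05,85.4],[0,0,0,0,0,0,85.4],[0,0,0,0,0,0,85.4]]]}}

```text
time: 5.0
tool_pos: [0.5048, 0.0254, 0.1214]
tool_rot: [0.481, -0.481, -0.518, 0.518]
contact_force: [0.1, -0.4, 0.5]
gripper_width: 1.0
```

>>> {"api": "carry_out", "payload": {"rows": [[[0,0,0,0,0,-0.04,85.4],[0,0,0,0,0,0,85.4],[0,0,0,0,0,0,85.4]]]}}

```text
time: 5.3
tool_pos: [0.5048, 0.0255, 0.1198]
tool_rot: [0.481, -0.481, -0.518, 0.518]
contact_force: [0.6, 0.2, 0.1]
gripper_width: 1.003
```

>>> {"api": "carry_out", "payload": {"rows": [[[0,0,0,0,0,-0.04,85.4],[0,0,0,0,0,0,85.4],[0,0,0,0,0,0,85.4]]]}}

```text
time: 5.6
tool_pos: [0.5051, 0.0254, 0.1194]
tool_rot: [0.481, -0.481, -0.518, 0.518]
contact_force: [-3.3, 0.6, 5.6]
gripper_width: 1.001
```

Run:
```python
from h import *
rep();cv2.imwrite('pics/w5.png',cv2.resize(grab_frame('wrist')[220:360,150:490],None,fx=2.3,fy=2.3))
rep()
```

```text
t 5.6 tcp [505.1  25.4 119.4] caddy [-77.5  -5.2 119.4] jaw deg(caddy) 90.27 ydir [-0. -0. -1.] F [-3.3  0.6  5.6] w 1.001
t 5.65 tcp [505.1  25.4 119.4] caddy [-77.5  -5.2 119.4] jaw deg(caddy) 90.27 ydir [-0. -0. -1.] F [-3.5  0.3  6.1] w 1.001
```

View pics/w5.png

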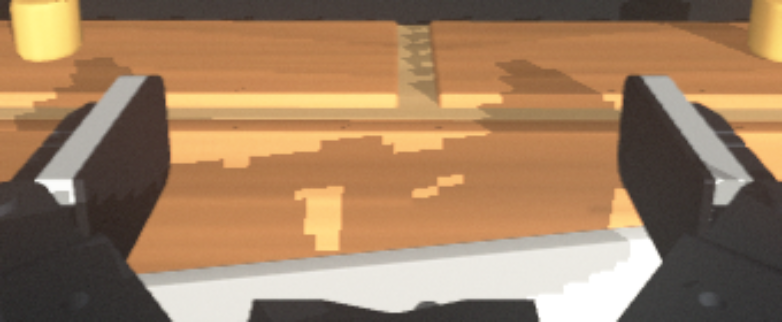

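>>> {"api": "carry_out", "payload": {"rows": [[[0,0,0,0,0,0.065,85.4],[0,0,0,0.125,0.0087,0,85.4],[0,0,0,0.125,0.0087,0,85.4],[0,0,0,0.125,0.0087,0,85.4],[0,0,0,0,0,0,85.4]]]}}

```text
time: 6.15
tool_pos: [0.5205, 0.0265, 0.1208]
tool_rot: [-0.481, 0.481, 0.518, -0.518]
contact_force: [-1.4, -0.5, 0.1]
gripper_width: 0.999
```

>>> {"api": "carry_out", "payload": {"rows": [[[0,0,0,0.1,0.007,0,85.4],[0,0,0,0.1,0.007,0,85.4],[0,0,0,0.1,0.007,0,85.4],[0,0,0,0,0,0,85.4]]]}}

```text
time: 6.55
tool_pos: [0.5325, 0.0273, 0.121]
tool_rot: [-0.481, 0.481, 0.518, -0.518]
contact_force: [-0.3, 0.3, 0.2]
gripper_width: 0.999
```

Run:
```python
from h import *
rep();cv2.imwrite('pics/s6.png',cv2.resize(grab_frame('scene')[140:320,230:450],None,fx=3.5,fy=3.2,interpolation=cv2.INTER_CUBIC))
```

```text
t 6.55 tcp [532.5  27.3 121. ] caddy [-50.   -5.2 121. ] jaw deg(caddy) 90.26 ydir [ 0.001 -0.    -1.   ] F [-0.3  0.3  0.2] w 0.999
```

View pics/s6.png

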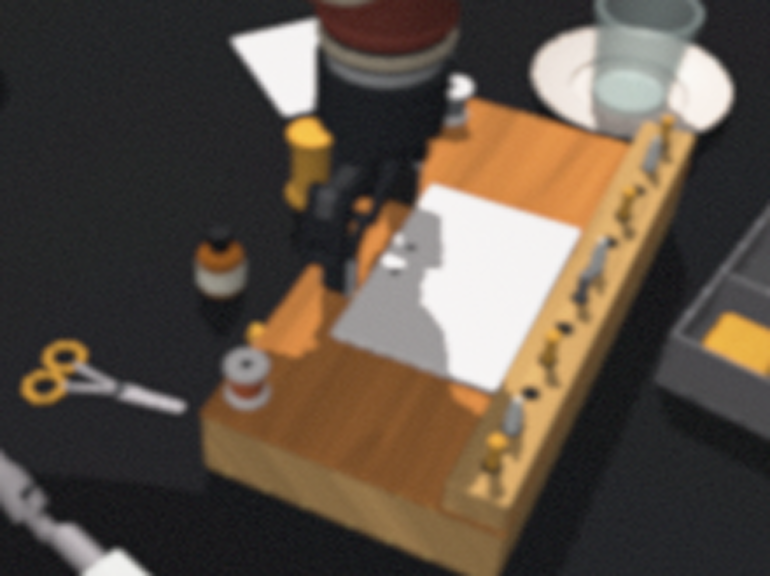

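>>> {"api": "carry_out", "payload": {"rows": [[[0,0,0,0.05,0.0035,0,85.4],[0,0,0,0.05,0.0035,0,85.4],[0,0,0,0,0,0,85.4],[0,0,0,0,0,0,85.4]]]}}

```text
time: 7.0
tool_pos: [0.536, 0.0276, 0.121]
tool_rot: [-0.481, 0.481, 0.518, -0.518]
contact_force: [0.3, 0.3, -0.1]
gripper_width: 1.002
```

>>> {"api": "carry_out", "payload": {"rows": [[[0,0,0,0.04,0.003,0,85.4],[0,0,0,0,0,0,85.4],[0,0,0,0,0,0,85.4]]]}}

```text
time: 7.3
tool_pos: [0.5375, 0.0277, 0.1209]
tool_rot: [-0.481, 0.481, 0.518, -0.518]
contact_force: [-0.3, -0.4, -0.0]
gripper_width: 0.999
```

>>> {"api": "carry_out", "payload": {"rows": [[[0,0,0,0.05,0.0035,0,85.4],[0,0,0,0,0,0,85.4],[0,0,0,0,0,0,85.4]]]}}

```text
time: 7.6
tool_pos: [0.5382, 0.0279, 0.1207]
tool_rot: [0.482, -0.48, -0.517, 0.519]
contact_force: [-8.1, -0.6, 5.1]
gripper_width: 0.998
```

Run:
```python
from h import *
rep();cv2.imwrite('pics/s7.png',cv2.resize(grab_frame('scene')[160:320,280:440],None,fx=4.5,fy=3.7,interpolation=cv2.INTER_CUBIC))
```

```text
t 7.6 tcp [538.2  27.9 120.7] caddy [-44.3  -5.1 120.7] jaw deg(caddy) 90.26 ydir [-0.005 -0.    -1.   ] F [-8.1 -0.6  5.1] w 0.998
```

View pics/s7.png

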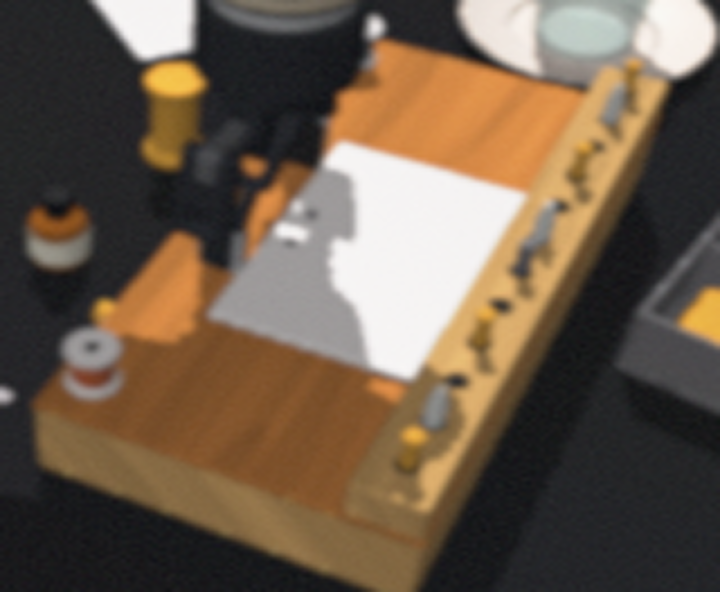

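>>> {"api": "carry_out", "payload": {"rows": [[[0,0,0,-0.2,-0.014,0,85.4],[0,0,0,-0.2,-0.014,0,85.4],[0,0,0,0,0,0.5,85.4],[0,0,0,0,0,0.75,85.4],[0,0,0,0,0,0.5,85.4]]]}}

```text
time: 8.15
tool_pos: [0.5235, 0.0267, 0.1926]
tool_rot: [-0.48, 0.482, 0.519, -0.518]
contact_force: [0.2, -0.4, 0.2]
gripper_width: 1.0
```

>>> {"api": "carry_out", "payload": {"rows": [[[0,0,0,0.4,0.69,0,0],[0,0,0,0.4,0.69,0,0],[0,0,0,0.4,0.69,0,0],[0,0,0,0.4,0.69,0,0],[0,0,0,0,0,0,0]]]}}

```text
time: 8.65
tool_pos: [0.5883, 0.1396, 0.1912]
tool_rot: [-0.48, 0.48, 0.52, -0.518]
contact_force: [0.1, -0.6, 0.1]
gripper_width: 0.144
```

>>> {"api": "carry_out", "payload": {"rows": [[[0,0,0,0,0,0,0],[0,0,0,0,0,0,0],[0,0,0,0,0,0,0],[0,0,0,0,0,0,0]]]}}

```text
time: 9.05
tool_pos: [0.5871, 0.1364, 0.1909]
tool_rot: [0.481, -0.481, -0.518, 0.518]
contact_force: [-0.8, -0.5, -0.6]
gripper_width: -0.005
```

Run:
```python
from h import *
rep();cv2.imwrite('pics/s8.png',grab_frame('scene'));cv2.imwrite('pics/w8.png',grab_frame('wrist'));rep()
im=cv2.imread('pics/s8.png');cv2.imwrite('pics/s8c.png',cv2.resize(im[150:320,270:440],None,fx=4.4,fy=3.5,interpolation=cv2.INTER_CUBIC))
```

```text
t 9.05 tcp [587.1 136.4 190.9] caddy [ 12.1  99.8 190.9] jaw deg(caddy) 90.2 ydir [-0. -0. -1.] F [-0.8 -0.5 -0.6] w -0.005
t 9.15 tcp [587.3 136.6 191. ] caddy [ 12.3 100.  191. ] jaw deg(caddy) 90.22 ydir [ 0. -0. -1.] F [-0.1 -0.   0.1] w 0.005
```

View pics/s8c.png

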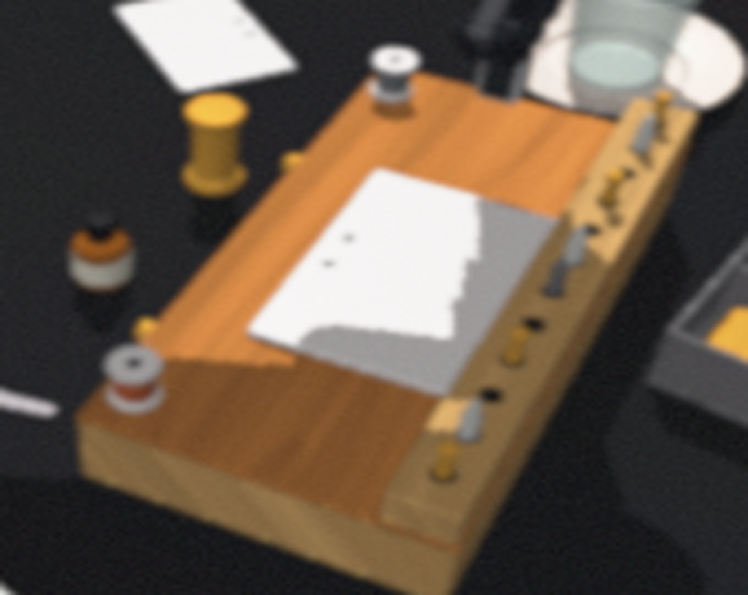

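View pics/w8.png

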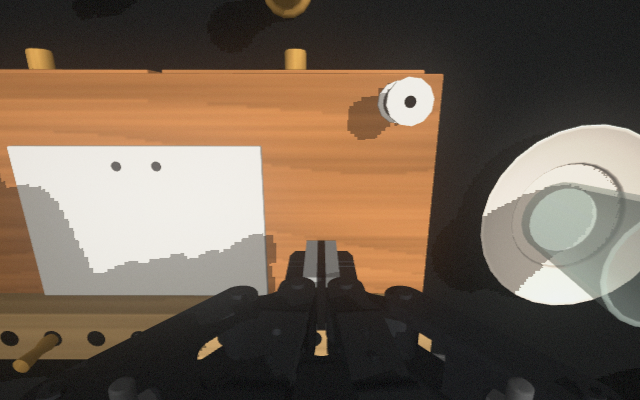

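The plate now lies flush along the rack. In the wrist view its front-left corner is at (261,147), back-left at (268,295), front-right at (8,147), and the rack foot is at row 295.

Run:
```python
from h import *
for n,u,v,z in [('FL',261.5,147,.065),('BL',268,295,.065),('FR',8,147,.065),('ledgeFL',443,74,.06),('ledgeL at x',428,260,.06)]: print(n,w2c(wpt(u,v,z)).round(1))
```

```text
FL [-33.5  63.7  65. ]
BL [65.4 63.7 65. ]
FR [-32.8 -86.1  65. ]
ledgeFL [-74.9 168.2  60. ]
ledgeL at x [ 41.5 170.5  60. ]
```

>>> {"api": "carry_out", "payload": {"rows": [[[0,0,0,0.05,0,-0.5,0],[0,0,0,0,0,-0.5,0],[0,0,0,0,0,-0.25,0],[0,0,0,0,0,-0.05,0],[0,0,0,0,0,0,0]]]}}

```text
time: 9.65
tool_pos: [0.5894, 0.137, 0.1389]
tool_rot: [0.481, -0.481, -0.518, 0.518]
contact_force: [-0.2, -0.4, -0.7]
gripper_width: 0.0
```

>>> {"api": "carry_out", "payload": {"rows": [[[0,0,0,0,0,0,0],[0,0,0,0,0,-0.05,0],[0,0,0,0,0,0,0],[0,0,0,0,0,0,0],[0,0,0,0,0,0,0]]]}}

```text
time: 10.15
tool_pos: [0.5895, 0.1372, 0.1371]
tool_rot: [-0.481, 0.481, 0.518, -0.518]
contact_force: [0.1, 0.1, -0.4]
gripper_width: -0.001
```

>>> {"api": "carry_out", "payload": {"rows": [[[0,0,0,0,0,-0.05,0],[0,0,0,0,0,0,0],[0,0,0,0,0,0,0]]]}}

```text
time: 10.45
tool_pos: [0.5893, 0.1371, 0.1347]
tool_rot: [0.481, -0.481, -0.518, 0.518]
contact_force: [-0.3, 0.5, -0.3]
gripper_width: -0.004
```

>>> {"api": "carry_out", "payload": {"rows": [[[0,0,0,0,0,-0.04,0],[0,0,0,0,0,0,0],[0,0,0,0,0,0,0]]]}}

```text
time: 10.75
tool_pos: [0.5894, 0.1371, 0.1332]
tool_rot: [0.481, -0.481, -0.518, 0.518]
contact_force: [0.1, -0.6, 0.2]
gripper_width: 0.005
```

>>> {"api": "carry_out", "payload": {"rows": [[[0,0,0,0,0,-0.03,0],[0,0,0,0,0,0,0],[0,0,0,0,0,0,0]]]}}

```text
time: 11.05
tool_pos: [0.5897, 0.1372, 0.1327]
tool_rot: [-0.481, 0.481, 0.518, -0.518]
contact_force: [-1.9, 0.5, 4.4]
gripper_width: -0.0
```

>>> {"api": "carry_out", "payload": {"rows": [[[0,0,0,0,0,0.055,0],[0,0,0,0.0175,-0.25,0,0],[0,0,0,0.0175,-0.25,0,0],[0,0,0,0.0175,-0.25,0,0],[0,0,0,0.0175,-0.25,0,0]]]}}

```text
time: 11.55
tool_pos: [0.5921, 0.096, 0.134]
tool_rot: [0.481, -0.481, -0.518, 0.518]
contact_force: [0.2, 1.0, -0.0]
gripper_width: 0.001
```

>>> {"api": "carry_out", "payload": {"rows": [[[0,0,0,0.0175,-0.25,0,0],[0,0,0,0.0175,-0.25,0,0],[0,0,0,0.0175,-0.25,0,0],[0,0,0,0,0,0,0]]]}}

```text
time: 11.95
tool_pos: [0.5945, 0.0657, 0.1344]
tool_rot: [0.481, -0.482, -0.518, 0.518]
contact_force: [-0.5, 0.3, 0.5]
gripper_width: 0.001
```

Run:
```python
from h import *
rep();cv2.imwrite('pics/s9.png',grab_frame('scene'));cv2.imwrite('pics/w9.png',grab_frame('wrist'));rep()
im=cv2.imread('pics/s9.png');cv2.imwrite('pics/s9c.png',cv2.resize(im[150:320,270:440],None,fx=4.4,fy=3.5,interpolation=cv2.INTER_CUBIC))
```

```text
t 11.95 tcp [594.5  65.7 134.4] caddy [ 14.6  28.8 134.4] jaw deg(caddy) 90.18 ydir [ 0. -0. -1.] F [-0.5  0.3  0.5] w 0.001
t 12.05 tcp [594.4  66.8 134.4] caddy [ 14.6  29.9 134.4] jaw deg(caddy) 90.23 ydir [ 0.  0. -1.] F [ 0.4 -0.  -0.6] w -0.0
```

View pics/s9c.png

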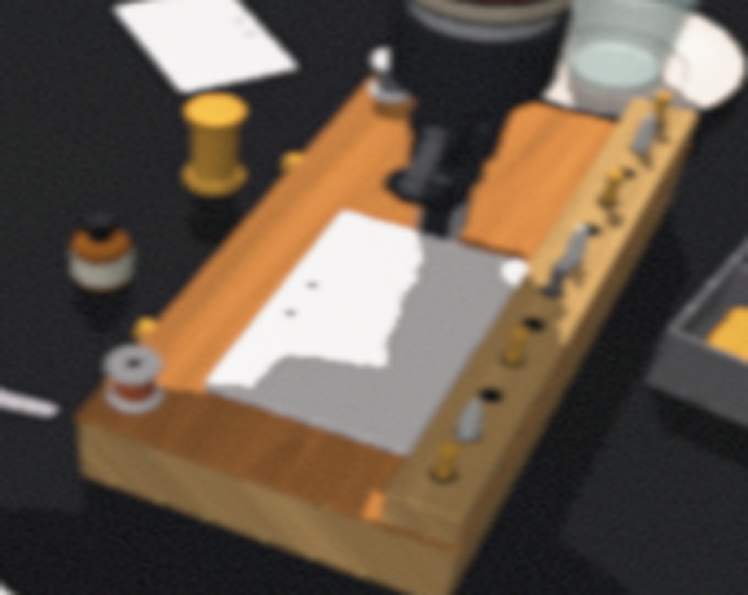

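View pics/w9.png

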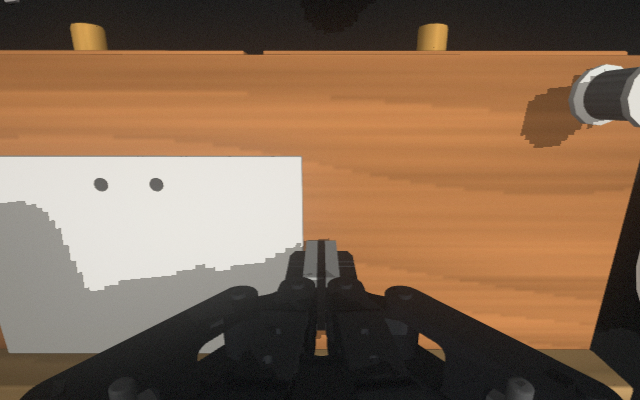

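Run:
```python
from h import *
for n,u,v,z in [('FL',301.5,156.5,.065),('L2',303,240,.065),('FRsee',0,156.5,.065)]: print(n,w2c(wpt(u,v,z)).round(1))
rep()
```

```text
FL [-34.2  20.5  65. ]
L2 [ 3.8 20.8 65. ]
FRsee [ -33.6 -107.2   65. ]
t 12.05 tcp [594.4  66.8 134.4] caddy [ 14.6  29.9 134.4] jaw deg(caddy) 90.23 ydir [ 0.  0. -1.] F [ 0.4 -0.  -0.6] w -0.0
```

>>> {"api": "carry_out", "payload": {"rows": [[[0,0,0,0.0175,-0.25,0,0],[0,0,0,0.0175,-0.25,0,0],[0,0,0,0.0175,-0.25,0,0],[0,0,0,0.0175,-0.25,0,0],[0,0,0,0.0175,-0.25,0,0]]]}}

```text
time: 12.55
tool_pos: [0.5979, 0.0162, 0.1343]
tool_rot: [-0.481, 0.481, 0.518, -0.518]
contact_force: [-0.8, 1.0, 0.8]
gripper_width: 0.001
```

>>> {"api": "carry_out", "payload": {"rows": [[[0,0,0,0.0175,-0.25,0,0],[0,0,0,0.0105,-0.15,0,0],[0,0,0,0.007,-0.1,0,0],[0,0,0,0.0035,-0.05,0,0],[0,0,0,0,0,0,0]]]}}

```text
time: 13.05
tool_pos: [0.5994, -0.0051, 0.1343]
tool_rot: [0.481, -0.481, -0.518, 0.518]
contact_force: [0.2, 0.6, 0.2]
gripper_width: -0.001
```

Run:
```python
from h import *
rep();cv2.imwrite('pics/s10.png',grab_frame('scene'));cv2.imwrite('pics/w10.png',grab_frame('wrist'));rep()
im=cv2.imread('pics/s10.png');cv2.imwrite('pics/s10c.png',cv2.resize(im[150:330,260:440],None,fx=4.4,fy=3.3,interpolation=cv2.INTER_CUBIC))
```

```text
t 13.05 tcp [599.4  -5.1 134.3] caddy [ 14.5 -42.2 134.3] jaw deg(caddy) 90.26 ydir [ 0. -0. -1.] F [0.2 0.6 0.2] w -0.001
t 13.15 tcp [599.3  -4.8 134.2] caddy [ 14.4 -41.9 134.2] jaw deg(caddy) 90.28 ydir [-0. -0. -1.] F [ 0.6  0.5 -0.1] w 0.003
```

View pics/s10c.png

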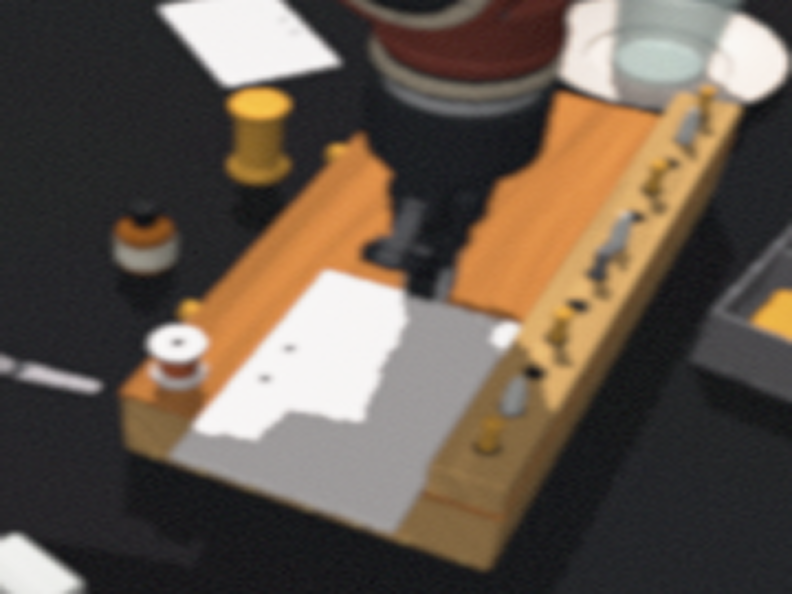

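View pics/w10.png

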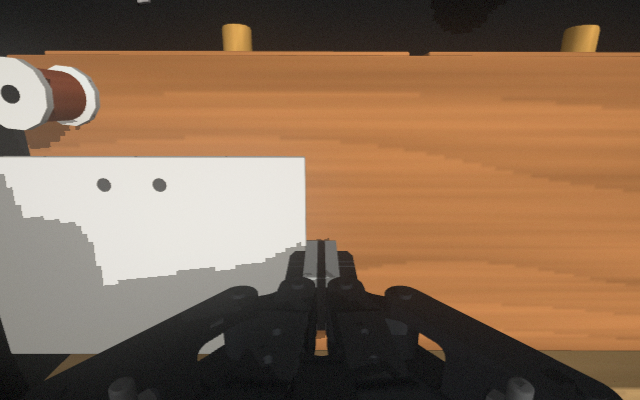

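Run:
```python
from h import *
for n,u,v,z in [('FL',305,156.5,.065),('L2',305.5,240,.065),('F0',2,156.5,.065),('end edge?',28,150,.06)]: print(n,w2c(wpt(u,v,z)).round(1))
```

```text
FL [-34.4 -49.9  65. ]
L2 [  3.6 -49.9  65. ]
F0 [ -33.6 -178.1   65. ]
end edge? [ -35.7 -170.9   60. ]
```

>>> {"api": "carry_out", "payload": {"rows": [[[0,0,0,0.0105,-0.15,0,0],[0,0,0,0.0105,-0.15,0,0],[0,0,0,0.007,-0.1,0,0],[0,0,0,0.0035,-0.05,0,0],[0,0,0,0.003,-0.04,0,0]]]}}

```text
time: 13.65
tool_pos: [0.6007, -0.0248, 0.1342]
tool_rot: [0.481, -0.481, -0.518, 0.518]
contact_force: [0.4, 0.9, 0.6]
gripper_width: -0.002
```

>>> {"api": "carry_out", "payload": {"rows": [[[0,0,0,0,0,0,0],[0,0,0,0,0,0,0]]]}}

```text
time: 13.85
tool_pos: [0.6008, -0.0246, 0.1344]
tool_rot: [0.481, -0.481, -0.518, 0.518]
contact_force: [0.2, 0.6, 1.6]
gripper_width: -0.001
```

Run:
```python
from h import *
rep();cv2.imwrite('pics/w11.png',grab_frame('wrist'));rep()
```

```text
t 13.85 tcp [600.8 -24.6 134.4] caddy [ 14.5 -61.7 134.4] jaw deg(caddy) 90.27 ydir [ 0. -0. -1.] F [0.2 0.6 1.6] w -0.001
t 13.9 tcp [600.8 -24.5 134.4] caddy [ 14.6 -61.6 134.4] jaw deg(caddy) 90.27 ydir [ 0. -0. -1.] F [ 0.6 -0.1  0. ] w 0.002
```

View pics/w11.png

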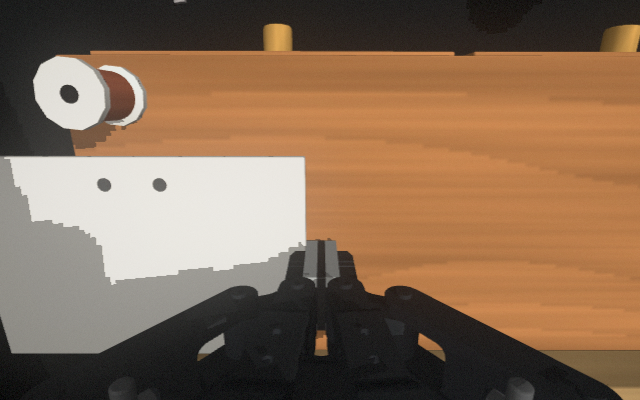

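>>> {"api": "carry_out", "payload": {"rows": [[[0,0,0,-0.0105,0.15,0,0],[0,0,0,-0.0175,0.25,0,0],[0,0,0,0,0,0.6,0],[0,0,0,0,0,0.8,0],[0,0,0,0,0,0.8,0]]]}}

```text
time: 14.4
tool_pos: [0.5991, -0.0074, 0.2226]
tool_rot: [0.481, -0.48, -0.518, 0.519]
contact_force: [-0.3, -0.6, 0.7]
gripper_width: -0.0
```

>>> {"api": "carry_out", "payload": {"rows": [[[0,0,0,-0.5,0.5,0.6,0],[0,0,0,-0.8,0.8,0,0],[0,0,0,-0.8,0.8,0,0],[0,0,0,-0.8,0.8,0,0],[0,0,0,-0.8,0.8,0,0]]]}}

```text
time: 14.9
tool_pos: [0.4499, 0.1411, 0.2463]
tool_rot: [-0.481, 0.481, 0.518, -0.518]
contact_force: [0.9, 0.0, 0.1]
gripper_width: -0.003
```

>>> {"api": "carry_out", "payload": {"rows": [[[0,0,0,0,0.8,0,0],[0,0,0,0,0.8,0,0],[0,0,0,0,0.4,0,0],[0,0,0,0,0,0,0],[0,0,0,0,0,0,0]]]}}

```text
time: 15.4
tool_pos: [0.4512, 0.2199, 0.2462]
tool_rot: [0.481, -0.481, -0.518, 0.519]
contact_force: [0.3, 0.1, -1.1]
gripper_width: -0.0
```

Run:
```python
from h import *
im=grab_frame('top');cv2.imwrite('pics/t12.png',im);cv2.imwrite('pics/s12.png',grab_frame('scene'));rep()
a=cv2.imread('pics/top0.png');cv2.imwrite('pics/t12c.png',np.vstack([cv2.resize(x[95:225,160:460],None,fx=2.3,fy=2.3,interpolation=cv2.INTER_CUBIC) for x in (a,im)]))
```

```text
t 15.5 tcp [451.5 219.  246.2] caddy [-117.4  191.7  246.2] jaw deg(caddy) 90.23 ydir [-0. -0. -1.] F [-0.3 -0.1 -0.3] w 0.003
```

View pics/t12c.png

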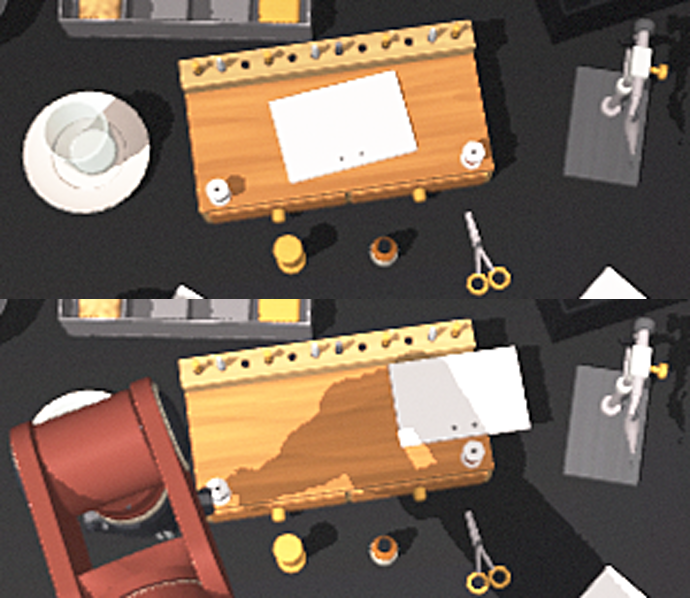

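View pics/s12.png

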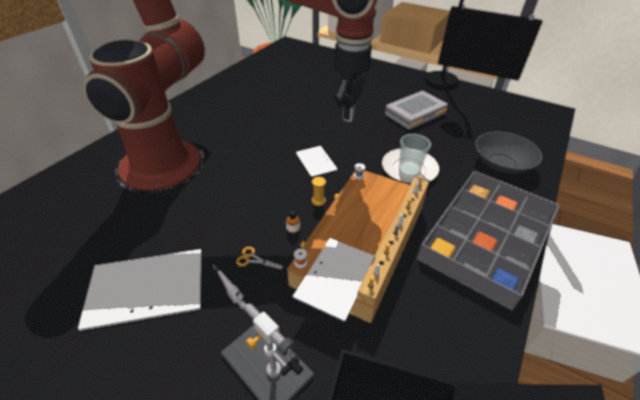

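Run:
```python
from h import *
im=cv2.imread('pics/t12.png');ci=camera_info('top')
hsv=cv2.cvtColor(im,cv2.COLOR_BGR2HSV)
m=((hsv[...,1]<60)&(hsv[...,2]>110)).astype(np.uint8);r=np.zeros_like(m);r[112:160,325:395]=1
cs,_=cv2.findContours(m*r,cv2.RETR_EXTERNAL,cv2.CHAIN_APPROX_NONE);k=max(cs,key=cv2.contourArea)
P=np.array([w2c(pt(ci,u,v,0.065)*1000)[:2] for u,v in k[:,0]],np.float32);print(cv2.minAreaRect(P));print(cv2.boxPoints(cv2.minAreaRect(P)).round(1))
```

```text
((14.389213562011719, -143.41883850097656), (102.79944610595703, 152.0684356689453), 0.13452628254890442)
[[ -37.2  -67.5]
 [ -36.8 -219.6]
 [  66.  -219.3]
 [  65.6  -67.3]]
```

>>> {"api": "carry_out", "payload": {"rows": [[[0,0,0,0,0,0.5,0],[0,0,0,0,0,0,0],[0,0,0,0,0,0,0],[0,0,0,0,0,0,0],[0,0,0,0,0,0,0]]]}}

```text
time: 16.0
tool_pos: [0.4513, 0.2192, 0.2653]
tool_rot: [0.481, -0.481, -0.518, 0.519]
contact_force: [-0.0, 0.0, -0.1]
gripper_width: 0.001
```

Run:
```python
from h import *
print(job_done());rep()
```

```text
the job is handed in; nothing more can be done
None
the job is handed in; nothing more can be done
```

The plate is against the rack and sticks out about 48 mm past the end of the ledge on the vise's side (the -y end). I handed the job in at about 16 s.

- **What I did:** I squared the plate against the rack by pushing its front edge with the open fingers. Then I slid it along the rack with the shut fingers on its short edge, and moved the arm well clear.
- **Plate position:** The last top view put its centre at x = 14 mm, y = -143 mm in the caddy frame, 0.1° off the rack's line. From the last wrist view I worked out y ≈ -144.6 mm, which agrees to about 1 mm.
- **Everything else:** Compared by eye in the last pictures, the spools, stacker, bottle, scissors, saucer and glass stand where they were. In the top view the arm partly hid the left spool and covered most of the saucer and glass, so I checked those three in the scene view only.
- **Checks that disagreed:** One early wrist-camera reading of the ledge's front edge was about 6 mm off while the arm was still swinging. I did not use it.

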